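# Lock the brass-headed collet carrier into the dividing head

### The arm

A 6-joint arm with a two-finger parallel gripper is mounted at the origin on the work surface. World frame = base frame: x ahead of the robot, y to its left, z up, the work surface at z = 0. Lengths are in m, angles in degrees, forces in N, time in s.
With the tool pointing down it reaches from about 0.35 to 0.875 m from the base axis. Payload 4.2 kg.
Tool frame: the origin (TCP) lies midway between the tips of the shut fingers; the grasp point (between the pads) lies 19 mm behind it; z points along the fingers, y is the line along which they close (so a half turn about z gives the same grasp; the last joint's range is limited). The gripper opens to 87 mm and grips with 3 to 60 N. Pads are 19 mm wide; open, the fingers measure 117 mm over their backs; the gripper's body (75 mm by 190 mm) begins 51 mm behind the grasp point.
Start: joints at [-59.84, 22.042, 0.453, 0, -68.411, -14.817], TCP at [0.165, -0.603, 0.223] pointing down, gripper open.
Joint ranges: [-179.83, 179.83], [-69.29, 118.12], [-61.27, 80.66], [-181.25, 117.63], [-171.15, -9.14], [-177.46, 177.46]. Speed limits (degrees/s): [159.86, 159.86, 180, 180, 180, 180].

### API

Orientations are given as [roll, pitch, yaw] about the fixed x, y, z axes, in that order (R = Rz(yaw) Ry(pitch) Rx(roll)).
In Python, from workcell import env gives the robot as it stands. The module is installed in compiled form; this text tells all that it offers. Calls block until the motion is done:
- env.goto(position, orientation): joint-space move of the TCP to a pose.
- env.move_straight(position, rotation=None, rate=0.15, force_limit=None): straight line of the TCP; rotation=None keeps the orientation; rate is the mean speed in m/s. With force_limit (N) it stops when the force on the tool has changed by that much, and returns True; else False.
- env.set_joints(angles): joint-space move.
- env.gripper_to(opening, grasp_force=None): opening from 0.0 (shut) to 1.0 (fully open); grasp_force is the grip in N (None keeps the last); returns when the fingers have stopped.
- env.dwell(seconds).
- env.inverse_kinematics(position, orientation): joint angles nearest the present ones, or None.
- env.read_state(): the state.
- env.grab_frame(name): name is "scene" or "top" or "wrist"; returns a dict with "image" (400x640x3 uint8, blue, green, red), "fx", "fy", "cx", "cy" (pixels), "position" and "orientation" of the camera in the world. Camera axes: x right, y up, looking along -z (the intrinsics and any distortion apply to the point x, -y, -z); pixel columns grow to the right and rows downward; lengths in m; the calibration is good to about 2 mm. A picture is of the moment at which its call begins. There is no depth.
A pose or a line that the arm cannot do raises env.Unreachable and nothing moves.
- env.close_job(): hands the job in; it is judged then, once.
Trained networks look in a picture, given as the dict that the camera call returned (one of the last four; its "shot" number tells which), for a name from the list of things; names that differ only in an ending like _2 or _b are one class to them, and where a whole thing is asked for, a point or a joint stands for the part that bears it (a point fixed in the world has none). Each returns a list of dicts, best first, with "score" (0 to 1); they miss things now and then, are a little off and sometimes report something else, mostly with a low value. They report only what shows in the picture. A call takes as long as a camera call. They do not tell look-alikes from the thing itself.
- env.search_frame(picture, thing): "xyz" ([x, y, z] in m, in world coordinates, good to about 4 mm: the middle of the surface that is visible of it).
- env.trace(picture, thing): "mask" (400x640 bool, what is visible of it).
The state is a dict: "clock": time; "joint_positions": joint angles; "qvel": joint speeds; "joint_torque": joint torques, N m; "position": TCP position; "tool_rot": TCP orientation; "force": force on the tool from outside, world axes, zero at the start; "wrist_torque": the same for the moment, N m; "opening": opening from 0.0 (shut) to 1.0 (fully open); "finger_force": force on a finger pad.
Only numpy, scipy, OpenCV 4.12 (cv2) and the standard library are available. Lean on these libraries where they do the work, as an engineer would, in place of code of your own. Each camera call takes 0.05 s, during which the arm holds its last target. There are 200 camera calls.

### The job

Take the collet carrier with the brass grip block out of the wooden rack and fit it in the dividing head's bayonet nose: feel for the slots, push it in against the spring, twist it clockwise (seen from above) as far as it goes and let go, so that it springs up into its locked position. Go gently: light pushes are enough, never force it or lean on it. Leave the other two holders and everything else on the bench where they are.

Things in the scene. Friction and masses are not known exactly. Their poses are not given: they have to be found in the camera images.
- carrier: Collet carrier, 92 mm tall, 0.3 kg, loose, hanging upright by its lugs in one of the rack's holes. Origin: centre of its underside (shank tip), there 28 mm above the bench; z up its axis. Steel shank 30 mm across, lowest 6 mm tapering to 18 mm; dark collar 48 mm across, 34-40 mm up; brass grip block 46 (x) by 22 (y) mm, 40-74 mm up; small collet and stub on top. Alike after a half turn.
- carrier_grip (a point): Point in the middle of the brass grip block, on the axis, 60 mm above the carrier's origin; grasp here from above, closing along the carrier's y (22 mm wide).
- carrier_lugs (a point): Point on the carrier's axis at the middle height of its two opposite bayonet lugs, 15 mm above its origin. The lugs stick out along its +x and -x, 44 mm over both, 10 mm wide (y), 6 mm thick, in line with the long side of the grip block.
- head: Dividing head, fixed, upright. Blue base plate 150 (x) by 130 (y) by 18 mm with a yellow mark on its +x side; origin: centre of its underside on the bench. Dark drum 104 mm across; on it the steel nose, a tube 68 mm across, flat top 90 mm above the bench. The nose keeps its angle to the base under the loads of this job.
- head_mouth (a point): Centre of the nose's top face, 90 mm above the bench; axes as the base's. Bore 33 mm across with two opposite lug slots 13 mm wide (50 mm over both). The slots' line is not measured: it lies anywhere within 0.55 rad either way of this x axis (red dots mark the slots' outer ends). Lugs standing on the top face, off the slots: carrier origin 78 mm above the bench.
- head_ejector (a point): Top of the spring ejector inside the bore as it stands free, 78 mm above the bench. It pushes up with 0.7 N per mm (700 N/m) and is bottomed by a hard stop 17.5 mm lower, at 12 N (carrier origin 60.5 mm up). A carrier let go in the slots, not turned, floats about 4 mm below this point, not locked.
- head_locked (a point): Where the carrier's origin rests once locked, 66 mm above the bench. To lock: lugs in the slots, push the carrier's origin to 62 mm or less (a rib stops the turn above 63 mm), turn clockwise seen from above by 80 degrees to a hard stop, let it rise: the lugs spring up into pockets and it cannot turn back. It cannot be turned anticlockwise from the slots.
- rack: Wooden rack, fixed, 75 mm (x) by 300 mm (y), 40 mm tall; origin: centre of its underside. Three upright holes of 34 mm, 22 mm deep, at y = -95, 0 and +95 mm.
- drill_holder: Bystander in the rack: holder with the same shank and a round steel drill chuck of 42 mm, 108 mm tall; origin: centre of its underside.
- centre_holder: Bystander in the rack: holder with the same shank and a red cone-topped centre of 34 mm, 92 mm tall; origin: centre of its underside.
- wheel: Bystander: spoked steel model wheel, 88 mm in diameter, lying flat.
- chuck_key: Bystander: T-shaped chuck key, 70 mm, lying.
- oil_bottle: Bystander: yellow oil bottle, 52 mm in diameter, 130 mm tall.
- brush: Bystander: flat brush with a wooden handle, lying; origin: middle of its underside.
- spanner: Bystander: steel spanner, lying; origin: middle of its underside.
Not all that is in view belongs to the job. Leave any blue or green look-alike of the carrier alone.

How it is judged (in metres and radians):
On the way, in this order (a step that is already met when the one before it is completed fails the run):
1. the carrier is upright in the nose with its lugs through the slots, pushed down against the spring (origin below 70 mm), not yet turned (horizontal distance between carrier and head below 0.005 m and z of carrier in the frame of head below 0.07 m and angle between carrier's own z axis and vertical below 0.12 rad and angle between the x axis of carrier and the x axis of head, either way round below 0.68 rad), for 0.05 s.
2. the carrier has been turned under the nose (horizontal distance between carrier and head below 0.005 m and z of carrier in the frame of head below 0.0695 m and angle between the x axis of carrier and the x axis of head, either way round above 0.7 rad), for 0.05 s.
At the end, for the whole second after the job is handed in: The carrier stands locked in the nose, at rest and let go: on the bore's axis within 4 mm, upright within 0.08 rad, turned more than 0.7 rad from the base's x axis, and risen into its pockets (origin 64.5 to 68.5 mm above the bench) (horizontal distance between carrier and head below 0.004 m and z of carrier in the frame of head between 0.0645 and 0.0685 m and angle between carrier's own z axis and vertical below 0.08 rad and angle between the x axis of carrier and the x axis of head, either way round above 0.7 rad and linear speed of carrier below 0.02 m/s and angular speed of carrier below 0.2 rad/s); the robot touches nothing.
It fails at once if the carrier is pressed or turned against the dividing head with more than 60 N (all contacts added up) (contact force between carrier and head above 60 N).
It fails at once if another holder is moved more than 15 mm (distance of any of drill_holder, centre_holder from where it was at the start of the episode above 0.015 m).
It fails at once if something else on the bench is moved more than 20 mm (distance of any of wheel, chuck_key, oil_bottle, brush, spanner from where it was at the start of the episode above 0.02 m).
It also fails if it takes over 67 s, if anything falls off the work surface, if the arm or the gripper's body presses on something with over 40 N, if the wrist force passes 120 N, or if a joint passes its speed limit or range.

## Working session

There is one attempt and no reset: what is moved stays moved. The work goes in short steps, each a Python script; the robot and the scene stay as the last script left them, time stands still between calls to the robot, and variables do not carry over. Pictures are saved under pics/ and viewed, at most 10 in all, crops included, and the job is handed in when it is done.

```bash
mkdir -p pics; python3 - <<'E'
from workcell import env
import cv2
s=env.read_state();print(s)
for n in ["top","scene"]:
    p=env.grab_frame(n);cv2.imwrite(f"pics/{n}1.png",p["image"])
    print(n,p["fx"],p["fy"],p["cx"],p["cy"],p["position"],p["orientation"],[k for k in p])
    for t in ["carrier","carrier_grip","head","head_mouth","rack","drill_holder","centre_holder","oil_bottle"]:
        print(t,[(r["score"],r["xyz"]) for r in env.search_frame(p,t)[:4]])
E
```

```text
{'clock': 0.0, 'joint_positions': array([-5.98389467e+01,  2.20930422e+01,  3.80391636e-01, -2.71412313e-02,
       -6.84126223e+01, -1.48162382e+01]), 'qvel': array([-0.03043625, -0.10496018,  0.03354852, -0.00436149, -0.09847656,
        0.04785644]), 'joint_torque': array([-2.89591671e-04, -3.90665174e+01,  1.87399936e+01,  4.21955913e+00,
        1.09657366e-02, -2.05873976e-04]), 'position': array([ 0.16523985, -0.60213897,  0.22144455]), 'tool_rot': array([ 1.79872442e+02, -7.65808686e-03, -1.64665190e+02]), 'force': array([-0.1873958 ,  0.29002956, -0.07643531]), 'wrist_torque': array([-0.01360808, -0.00326346,  0.03321676]), 'finger_force': 0.0, 'opening': 1.0006321707357289}
top 390.96407484644976 390.96407484644976 327.80492954684246 205.04676912713373 [4.96322179e-01 8.91306189e-04 1.19823936e+00] [  5.71673387   1.70589062 -89.72715222] ['image', 'fx', 'fy', 'cx', 'cy', 'position', 'orientation', 'shot']
carrier [(0.71, [0.4577, 0.1754, 0.0746]), (0.47, [0.6626, 0.1891, 0.0738])]
carrier_grip [(0.7, [0.6653, 0.194, 0.0722]), (0.66, [0.4562, 0.1806, 0.0753]), (0.65, [0.5606, 0.1661, 0.1005]), (0.59, [0.4807, -0.152, 0.0166])]
head [(0.88, [0.4834, -0.1532, 0.0174]), (0.69, [0.5025, -0.4023, 0.0174]), (0.44, [0.5628, 0.2651, 0.0883])]
head_mouth [(0.97, [0.4791, -0.1545, 0.0193]), (0.41, [0.5627, 0.2657, 0.0857])]
rack [(0.83, [0.5609, 0.1657, 0.0423])]
drill_holder [(0.6, [0.5645, 0.0783, 0.0994])]
centre_holder [(0.63, [0.5633, 0.2648, 0.0863])]
oil_bottle [(0.79, [0.6815, -0.3485, 0.087]), (0.63, [0.4238, 0.4714, 0.0082]), (0.22, [0.4823, -0.1512, 0.0188])]
scene 462.1285193631176 462.1285193631176 323.76829238465325 204.1964865663515 [1.85343424 0.41965377 0.87775036] [5.92505095e+01 3.57013766e-02 1.07248955e+02] ['image', 'fx', 'fy', 'cx', 'cy', 'position', 'orientation', 'shot']
carrier []
carrier_grip []
head []
head_mouth []
rack []
drill_holder []
centre_holder []
oil_bottle []
```

View pics/top1.png

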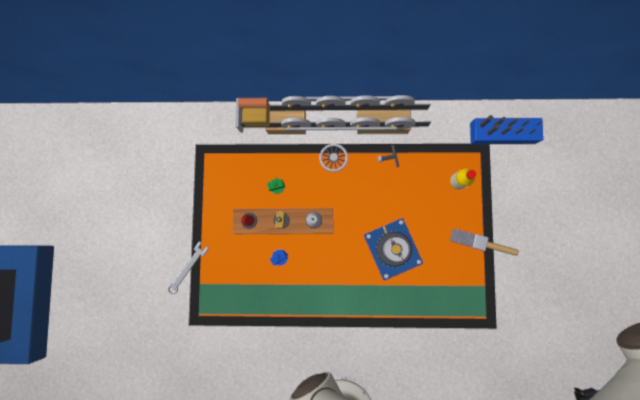

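View pics/scene1.png

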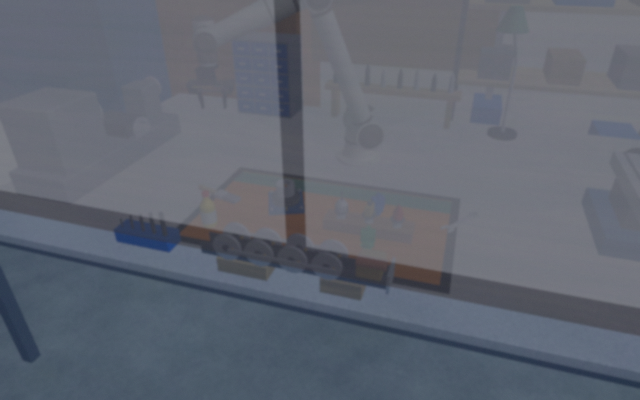

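Top view: rack at about (283,221) with red centre (249,220), brass carrier (281,220), drill chuck (314,220); green and blue decoys at (277,185), (279,257); head at (395,249). The scene camera looks through a dim window and is of little use. Next: wrist looks.

```bash
python3 - <<'E'
from workcell import env
import cv2
for n,(x,y) in {"head":(0.42,-0.152),"carr":(0.50,0.166)}.items():
    for yaw in (-165,):
        env.goto([x,y,0.34],[180,0,180]); env.dwell(0.4)
        p=env.grab_frame("wrist");cv2.imwrite(f"pics/w_{n}.png",p["image"])
        print(n,env.read_state()["position"],env.read_state()["joint_positions"].round(1),p["fx"],p["cx"],p["cy"],p["position"],p["orientation"])
        import pickle; pickle.dump(p,open(f"pics/w_{n}.pkl","wb"))
        for t in ["head","head_mouth","head_ejector"] if n=="head" else ["carrier","carrier_grip","rack","drill_holder","centre_holder"]:
            print(t,[(r["score"],r["xyz"]) for r in env.search_frame(p,t)[:4]])
print(env.read_state()["clock"])
E
```

```text
head [ 0.41998861 -0.1521448   0.33995006] [  1.    0.3 -10.5   0.  -79.2 -91.1] 317.89749663990165 324.0844704161462 208.6622868029389 [ 0.34196566 -0.15146198  0.50241631] [-1.65851363e+01  1.69429725e-02  9.00388369e+01]
head [(0.93, [0.4633, -0.1565, 0.0221])]
head_mouth [(0.9, [0.4649, -0.1582, 0.0241])]
head_ejector [(0.6, [0.4667, -0.1578, 0.0245])]
carr [0.50005868 0.16562768 0.34008204] [  36.     8.8   -1.1   -0.   -80.1 -126. ] 317.89749663990165 324.0844704161462 208.6622868029389 [0.42198134 0.16624439 0.50260116] [-1.66077061e+01  8.99751750e-03  9.00168416e+01]
carrier [(0.87, [0.4573, 0.1802, 0.0706]), (0.66, [0.5611, 0.1691, 0.1022]), (0.64, [0.6598, 0.1905, 0.0517])]
carrier_grip [(0.91, [0.5602, 0.1738, 0.1044]), (0.69, [0.6586, 0.1928, 0.0498]), (0.6, [0.455, 0.1806, 0.0683])]
rack [(0.95, [0.5476, 0.1795, 0.0349])]
drill_holder [(0.79, [0.558, 0.0805, 0.0961])]
centre_holder [(0.68, [0.5583, 0.2579, 0.0906])]
5.3583
```

View pics/w_head.png

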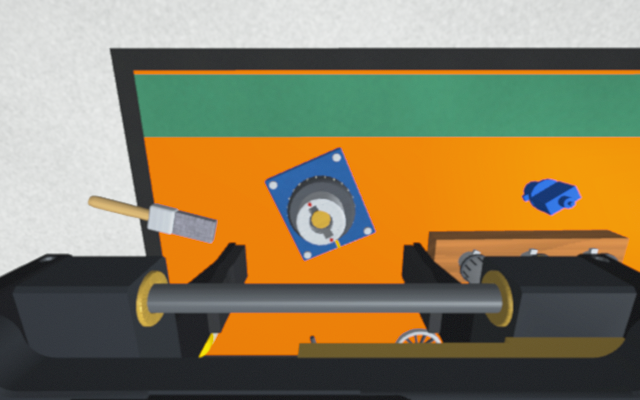

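View pics/w_carr.png

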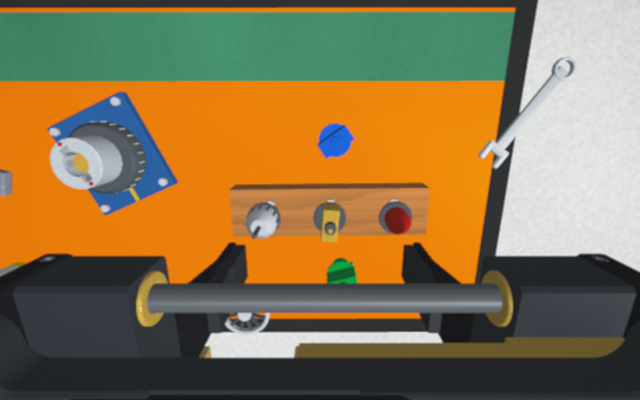

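Head view: nose top at (322,221), red dots at (311,204) and (332,240), yellow mark at (337,243), so base x yaw is about 27° and the slots lie near it. Rack view: brass block at (330,220), roughly along world x, between chuck (263,220) and red centre (396,219). I'll measure both from close up, at two opposite tool yaws so that camera offset errors cancel.

```bash
cat > h.py <<'E'
from workcell import env
import cv2, numpy as np
from scipy.spatial.transform import Rotation as R
def back(p,uv,z):
    uv=np.atleast_2d(uv).astype(float)
    d=np.c_[(uv[:,0]-p["cx"])/p["fx"],-(uv[:,1]-p["cy"])/p["fy"],-np.ones(len(uv))]
    d=R.from_euler("xyz",p["orientation"],degrees=True).apply(d); c=np.array(p["position"])
    return c+d*((z-c[2])/d[:,2])[:,None]
def warp(p,c,z,half=0.06,n=480):
    "orthographic picture of plane z: col=+x, row=-y, n px over 2*half"
    g=np.array([[-1,-1],[1,-1],[1,1],[-1,1]])*half
    w=np.c_[c[0]+g[:,0],c[1]+g[:,1],np.full(4,z)]
    q=R.from_euler("xyz",p["orientation"],degrees=True).inv().apply(w-np.array(p["position"]))
    uv=np.c_[p["cx"]+p["fx"]*q[:,0]/-q[:,2],p["cy"]-p["fy"]*q[:,1]/-q[:,2]]
    dst=np.float32([[0,n],[n,n],[n,0],[0,0]])
    return cv2.warpPerspective(p["image"],cv2.getPerspectiveTransform(np.float32(uv),dst),(n,n))
E
python3 - <<'E'
from h import *
out=[]
H=np.array([0.476,-0.155]); C=np.array([0.56,0.168])
for n,c,z in (("head",H,0.09),("carr",C,0.102)):
    row=[]
    for yaw in ((180,0) if n=="head" else (0,180)):
        s=-1 if yaw==180 else 1
        env.goto([c[0]+s*0.012,c[1],0.225],[180,0,yaw]); env.dwell(0.4)
        p=env.grab_frame("wrist"); im=warp(p,c,z); row.append(im)
        hsv=cv2.cvtColor(p["image"],cv2.COLOR_BGR2HSV)
        near=np.zeros(hsv.shape[:2],np.uint8)
        w=back(p,np.stack(np.meshgrid(np.arange(640),np.arange(400)),-1).reshape(-1,2),z)
        near=(np.hypot(*(w[:,:2]-c).T)<0.035).reshape(400,640)
        if n=="head":
            m=(((hsv[...,0]<6)|(hsv[...,0]>172))&(hsv[...,1]>120)&(hsv[...,2]>80)&near).astype(np.uint8)
            k,_,st,ce=cv2.connectedComponentsWithStats(m)
            o=[(st[i,4],ce[i].round(1).tolist(),back(p,ce[i],z)[0,:2].round(4).tolist()) for i in range(1,k) if st[i,4]>3]
            print(yaw,o)
            if len(o)==2:
                a,b=np.array(o[0][2]),np.array(o[1][2]); print(" mid",(a+b)/2,"len",np.hypot(*(a-b)),"ang",np.degrees(np.arctan2(*(a-b)[::-1]))%180)
        else:
            m=((hsv[...,0]>18)&(hsv[...,0]<32)&(hsv[...,1]>110)&(hsv[...,2]>90)&near).astype(np.uint8)
            pts=np.argwhere(m)[:,::-1]; wp=back(p,pts,z)[:,:2]
            r=cv2.minAreaRect(np.float32(wp*1000)); print(yaw,len(pts),r)
            print([(t,[(q["score"],q["xyz"]) for q in env.search_frame(p,t)[:2]]) for t in ("carrier","carrier_grip")])
    out.append(np.hstack(row))
print(env.read_state()["clock"])
cv2.imwrite("pics/ortho.png",cv2.resize(np.vstack(out),(600,600)))
E
```

```text
180 [(np.int32(15), [306.1, 192.5], [0.4586, -0.1712])]
0 [(np.int32(5), [311.6, 178.6], [0.5081, -0.1426]), (np.int32(13), [341.4, 228.4], [0.4579, -0.1717])]
 mid [ 0.483   -0.15715] len 0.05802456376397845 ang 30.100066487473914
0 995 ((569.2864990234375, 173.35984802246094), (21.926490783691406, 51.24934005737305), 85.45655822753906)
[('carrier', [(0.95, [0.5731, 0.1689, 0.1016]), (0.93, [0.471, 0.1793, 0.037])]), ('carrier_grip', [(0.96, [0.6683, 0.1943, 0.0746]), (0.9, [0.475, 0.1814, 0.0363])])]
180 996 ((561.9370727539062, 174.08682250976562), (21.944961547851562, 52.42017364501953), 85.57103729248047)
[('carrier', [(0.81, [0.6559, 0.1912, 0.0408]), (0.64, [0.4584, 0.1824, 0.0734])]), ('carrier_grip', [(0.92, [0.6558, 0.1933, 0.0382]), (0.88, [0.4587, 0.1818, 0.0712])])]
15.225
```

View pics/ortho.png

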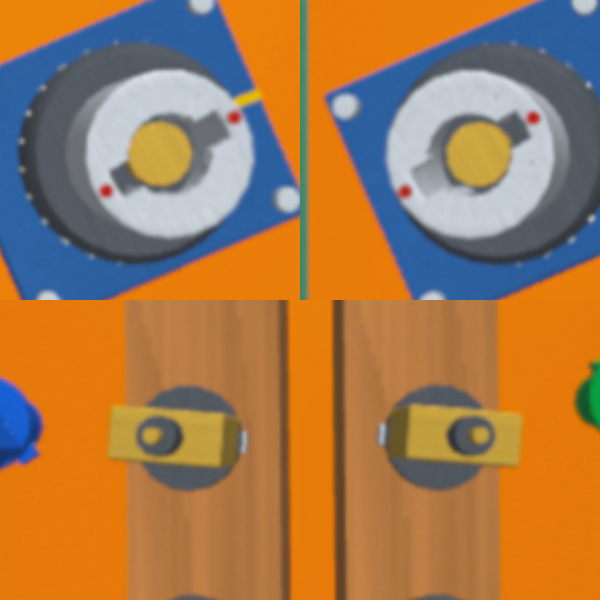

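Both views agree. Nose centre is about (0.484, -0.156) with radius 33.6 mm (expected 34), and the slots lie at 30°. The carrier is at (0.5657, 0.1737) with its long axis at -4.5°. I'll grasp it now.

```bash
python3 - <<'E'
from h import *
o=[180,0,175.5]
env.gripper_to(0.65,40)
env.goto([0.5657,0.1737,0.18],o)
print(env.move_straight([0.5657,0.1737,0.0745],rate=0.08,force_limit=8)); s=env.read_state(); print(s["position"],s["force"])
env.gripper_to(0.0,40); env.dwell(0.2); s=env.read_state(); print(s["position"],s["opening"]*87,s["force"],s["wrist_torque"],s["finger_force"])
print(env.move_straight([0.5657,0.1737,0.26],rate=0.12)); env.dwell(0.2); s=env.read_state(); print(s["position"],s["opening"]*87,s["force"],s["wrist_torque"],s["clock"])
p=env.grab_frame("wrist"); cv2.imwrite("pics/held.png",p["image"])
E
```

```text
False
[0.56610081 0.17390786 0.07514083] [-0.99582507 -0.84966316 -1.2623807 ]
[0.5656824  0.17370183 0.07450973] 21.624949289440952 [-0.17417221 -0.84371204 -0.04448644] [0.00920855 0.02058427 0.00777255] 39.82029262930155
False
[0.56556647 0.17361372 0.25951891] 21.832879844967017 [ 0.11754068  0.50974401 -3.03153132] [-0.04305907 -0.04326339 -0.03379071] 20.6083
```

View pics/held.png

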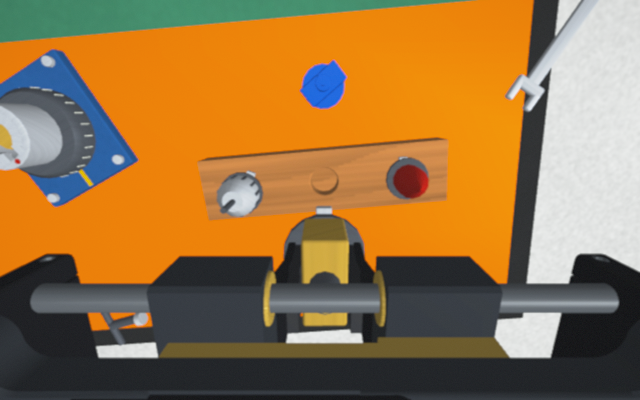

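The carrier is held upright (3 N, 21.8 mm opening) and the rack hole is empty; the other holders have not moved. Now I'll align over the nose and feel downward.

```bash
python3 - <<'E'
from h import *
o=[180,0,-150]; x,y=0.484,-0.1564
env.goto([x,y,0.26],o)
env.move_straight([x,y,0.132],rate=0.1); env.dwell(0.3)
f0=env.read_state()["force"]; print(f0, env.read_state()["position"])
for z in (0.126,0.122,0.119,0.116):
    hit=env.move_straight([x,y,z],rate=0.02,force_limit=9 if z>0.12 else 12); env.dwell(0.1)
    s=env.read_state(); print(z,hit,s["position"].round(4),(s["force"]-f0).round(2),s["wrist_torque"].round(3))
    if hit: break
print(s["clock"])
E
```

```text
[-0.0970271   1.66959017 -3.65592007] [ 0.48411735 -0.15639654  0.1322847 ]
0.126 False [ 0.4841 -0.1564  0.126 ] [ 0.28 -1.44  0.76] [ 0.048  0.043 -0.009]
0.122 False [ 0.4843 -0.1564  0.1222] [ 0.33 -1.73  2.24] [ 0.044 -0.163  0.045]
0.119 False [ 0.4843 -0.1564  0.1193] [ 2.24 -0.86  3.4 ] [ 0.079 -0.136 -0.055]
0.116 False [ 0.4843 -0.1564  0.1163] [ 0.5  -1.    5.95] [ 0.186 -0.096 -0.008]
25.475
```

The lugs are in the slots: force follows the 0.7 N/mm spring with little side load. Next, push on and twist clockwise in steps while watching the moment.

```bash
python3 - <<'E'
from h import *
x,y=0.484,-0.1564
def rep(t):
    s=env.read_state(); print(t,s["position"].round(4),s["tool_rot"].round(1)[2],s["force"].round(1),s["wrist_torque"].round(2),round(s["clock"],1)); return s
for z in (0.112,0.1078):
    hit=env.move_straight([x,y,z],rate=0.02,force_limit=12); env.dwell(0.1); s=rep(("push",z,hit))
    if hit: break
else:
    t0=s["wrist_torque"][2]
    for a in range(4,81,4):
        env.move_straight([x,y,0.1078],rotation=[180,0,-150-a],rate=0.02); s=rep(a)
        if abs(s["wrist_torque"][2]-t0)>0.5 or np.abs(s["force"]).max()>22: print("stop");break
E
```

```text
('push', 0.112, False) [ 0.4843 -0.1564  0.1123] -150.0 [0.3 0.6 4. ] [ 0.23  0.   -0.01] 25.9
('push', 0.1078, False) [ 0.4843 -0.1565  0.1085] -150.0 [0.5 0.9 7.8] [0.46 0.23 0.01] 26.4
4 [ 0.4844 -0.1566  0.1086] -154.0 [-0.6  0.3  8.1] [0.27 0.19 0.01] 26.6
8 [ 0.4844 -0.1567  0.1086] -158.0 [-1.1 -0.8  7.3] [ 0.16  0.21 -0.09] 26.9
12 [ 0.4844 -0.1567  0.1086] -162.0 [-0.4  0.5  7. ] [0.04 0.17 0.  ] 27.1
16 [ 0.4844 -0.1567  0.1086] -166.0 [-0.8 -0.1  7.5] [ 0.01  0.2  -0.02] 27.4
20 [ 0.4844 -0.1567  0.1086] -170.0 [-0.8 -0.7  6.5] [-0.05  0.13 -0.01] 27.6
24 [ 0.4844 -0.1568  0.1086] -174.0 [ 0.1 -1.   8.3] [-0.04  0.1  -0.02] 27.9
28 [ 0.4844 -0.1568  0.1086] -178.0 [-0.2  0.3  7.2] [-0.06  0.19 -0.03] 28.1
32 [ 0.4844 -0.1568  0.1086] 178.0 [ 0.5 -0.5  8.5] [-0.05  0.13 -0.02] 28.4
36 [ 0.4844 -0.1568  0.1086] 174.0 [-0.7 -0.3  7.2] [-0.12  0.21 -0.07] 28.6
40 [ 0.4844 -0.1568  0.1086] 170.0 [0.4 0.7 7.9] [-0.09  0.14 -0.02] 28.9
44 [ 0.4844 -0.1568  0.1086] 166.0 [-0.5 -0.8  8.1] [-0.06  0.09 -0.01] 29.1
48 [ 0.4844 -0.1568  0.1086] 162.0 [-1.2 -0.4  7.2] [-0.05  0.16 -0.03] 29.4
52 [ 0.4845 -0.1567  0.1086] 158.0 [-0.2  0.2  6.7] [-0.06  0.11 -0.05] 29.6
56 [ 0.4845 -0.1568  0.1086] 154.0 [-0.1 -0.2  7.8] [0.01 0.18 0.02] 29.9
60 [ 0.4845 -0.1567  0.1086] 150.0 [-0.4 -0.2  6.7] [-0.04  0.12 -0.04] 30.1
64 [ 0.4845 -0.1567  0.1086] 146.0 [-0.7 -0.3  7.1] [-0.06  0.18  0.03] 30.4
68 [ 0.4845 -0.1567  0.1086] 142.0 [-0.4 -1.2  6.6] [-0.03  0.09 -0.04] 30.6
72 [ 0.4845 -0.1567  0.1086] 138.0 [-0.4  0.1  7. ] [-0.03  0.18 -0.03] 30.9
76 [ 0.4845 -0.1567  0.1086] 134.0 [-1.1  0.1  6.9] [-0.02  0.13 -0.05] 31.1
80 [ 0.4845 -0.1567  0.1086] 130.0 [-0.4  0.1  6.8] [-0.03  0.12  0.01] 31.4
```

It turned freely under the rib. Now I'll feel for the hard stop, in small steps.

```bash
python3 - <<'E'
from h import *
x,y=0.484,-0.1564
for a in np.arange(81,92,1.0):
    env.move_straight([x,y,0.1078],rotation=[180,0,-150-a],rate=0.02); env.dwell(0.1); s=env.read_state()
    print(a,s["tool_rot"].round(1)[2],s["force"].round(1),s["wrist_torque"].round(2))
    if abs(s["wrist_torque"][2])>0.25: print("stop");break
print(s["clock"])
E
```

```text
81.0 129.0 [-1.2  0.2  7.4] [-0.01  0.16 -0.02]
82.0 128.0 [-1.1  0.4  7.1] [-0.04  0.11 -0.02]
83.0 127.0 [-0.4  0.   7.7] [-0.13  0.18  0.14]
84.0 126.1 [-0.9 -0.5  7.6] [-0.25  0.34  0.11]
85.0 125.1 [-1.4 -0.8  8. ] [-0.38  0.46  0.16]
86.0 124.2 [-2.  -1.6  8.1] [-0.44  0.51  0.53]
stop
33.4833
```

The moment rises from 83° on: that is the hard stop. I'll relax to it, let the carrier rise into the pockets, and release.

```bash
python3 - <<'E'
from h import *
x,y=0.4844,-0.1566
def rep(t):
    s=env.read_state(); print(t,s["position"].round(4),s["tool_rot"].round(1)[2],s["force"].round(1),s["wrist_torque"].round(2),round(s["clock"],1)); return s
r=[180,0,-150-83.2]
env.move_straight([x,y,0.1078],rotation=r,rate=0.02); env.dwell(.1); rep("relax")
for z in (0.110,0.1115,0.1125):
    hit=env.move_straight([x,y,z],rate=0.02,force_limit=12); env.dwell(.1); rep(("rise",z,hit))
    if hit: break
env.gripper_to(0.45); env.dwell(0.4); rep("open")
print(env.move_straight([x,y,0.23],rate=0.1,force_limit=8)); 
env.goto([x-0.03,y,0.23],[180,0,180]); env.dwell(0.3); rep("up")
p=env.grab_frame("wrist"); im=warp(p,(0.484,-0.1564),0.14); cv2.imwrite("pics/fin.png",np.hstack([p["image"][:,:],])); cv2.imwrite("pics/fin_o.png",im)
E
```

```text
relax [ 0.4841 -0.157   0.1084] 126.8 [-1.1 -0.6  6.9] [-0.23  0.44  0.05] 33.8
('rise', 0.11, False) [ 0.484  -0.157   0.1104] 126.8 [-1.6  0.   6.1] [-0.27  0.32 -0.  ] 34.2
('rise', 0.1115, False) [ 0.484  -0.157   0.1117] 126.8 [-0.9 -1.   5.3] [-0.31  0.25  0.02] 34.5
('rise', 0.1125, False) [ 0.484  -0.1569  0.1124] 126.8 [-1.6 -2.3  3.4] [-0.85  0.34  0.02] 34.9
open [ 0.4844 -0.1566  0.1125] 126.8 [ 0.1 -0.4  0.6] [-0.1   0.01  0.01] 35.9
False
up [ 0.4545 -0.1566  0.2299] 180.0 [-0.7  0.3 -0.3] [-0.07  0.01  0.03] 38.5
```

View pics/fin_o.png

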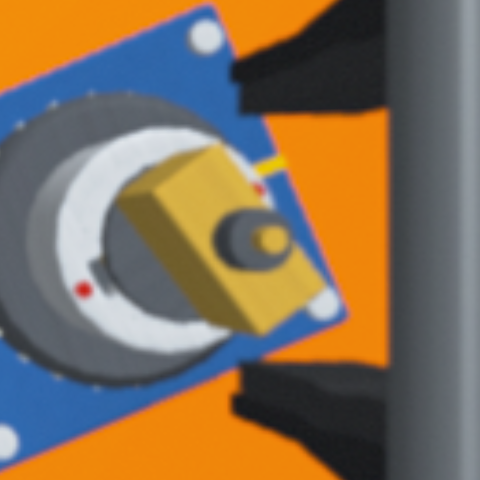

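The released carrier's block top lies at z = 140 mm: measured length is about 182 px against 184 expected, centred at (241,237) against (240,240). It is turned to about -53°, off the slot dots at (84,289) and (258,188), so it is upright and locked.

```bash
python3 -c "
from workcell import env
print(env.close_job(), env.read_state()['clock'])"
```

```text
the job is handed in; nothing more can be done
the job is handed in; nothing more can be done
```

The job is handed in: the carrier was turned clockwise to the hard stop (about 83°), let rise to about 66 mm and let go. The last picture shows it centred, upright and turned off the slots; the judge's verdict was not shown.

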